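# Stir the tumbling media in the lamp-lit bowl

## Task

Take the stirring rod from its leaning rest and, with its tip down near the bowl's floor, stir the beads round in at least three full circles counter-clockwise as seen from above, and go on if need be until green and white beads both lie on both sides of the line between the bowl's two red ears. Then lay the rod back fully home in its rest and let go. Keep all beads in the bowl, do not knock the lamp stand over the bowl, and leave the other things on the bench where they stand.

Things in the scene. Friction and masses are not known exactly. Their poses are not given: they have to be found in the camera images.
- station: Fixed lamp stand under the bowl: grey foot plate 217 x 180 x 10 mm, x from -95 to +122 mm; at x = 105 mm a steel post 16 mm thick, 325 mm high, carries an LED bar lamp over the bowl. Origin: on the bench under the bowl's centre; +x towards the post, away from the robot; z up. A vertical hand would hit the lamp over the bowl: lean it 20 to 45 degrees back towards -x, the free side.
- lamp (a point): Middle of the underside of the LED bar lamp, a bar 50 mm along the stand's x and 190 mm along its y, 24 mm thick; 10 mm along the stand's +x from the bowl's axis, 289 mm above the bench. Axes as the stand's.
- bowl: Open polished steel bowl fixed on the stand, 58 mm high, wall 3 mm; outer radius 90 mm at the rim, 58 mm at the foot, 69 mm at 18 mm up; inner floor 5 mm above its underside, inner radius about 57 mm there. Two red wire ears stick out from the rim at +y and -y (to 107 mm from the axis, 53 mm up): the line between them is its y axis. Origin: centre of the underside, 10 mm above the bench. Any yaw.
- bowl_in (a point): Centre of the bowl's inner floor, 15 mm above the bench; axes as the bowl's (y along the line through the ears, z up). The green beads start on its -x side, the white ones on its +x side. The rim stands 53 mm above this point. Circles of 25 mm radius push beads out to the wall; circles of 44 mm drive the ring of beads on and push some back in. A bead may wedge between rod and wall: ease off, then go on.
- rod: Loose stirring rod, 200 mm long, about 120 g: round polished shaft 12 mm thick over the first 130 mm, then a square light-wood handle 16 x 16 mm from 130 to 200 mm. Origin: middle of the lower tip; z runs up along the rod to the handle's end; x and y are square to the handle's flats. It starts lying in the rest, its y axis level.
- rod_grip (a point): A good place to grip the handle: on the rod's axis, 170 mm up from the tip; close on the two flats that face along the rod's y axis.
- rest: Fixed rest for the rod: blue foot plate 125 x 75 x 10 mm with a dark slick V trough leaning 30 degrees from vertical, upper end towards the rest's -x (the robot's side), open side facing +x and up. Trough 122 mm long, 90 degree V with flanges 26 mm wide, closed foot; the rod lies in the V with its last 78 mm sticking out. Origin: on the bench; plate x from -55 to +71 mm.
- rest_foot (a point): Where the rod's tip sits in the rest: 45 mm along +x and 26 mm above the rest's origin. z runs up along the trough as the resting rod does (30 degrees from vertical, top towards the rest's -x); x points out of the trough's open side; y is level. The rod is drawn out and put back along z; a sloping scoop at the foot, 40 mm wide and reaching 45 mm out of the open side, guides the tip into the V.
- green_1: One smooth green plastic bead: loose chunky tumbling pebble (barrel) 21 mm across, 18 mm high, edges rounded by 8 mm, 14 g; starts upright on the bowl's floor, may topple or roll when stirred. Origin at its centre, z along its own axis (9 mm above the floor while upright).
- green_2: One smooth green plastic bead: loose chunky tumbling pebble (barrel) 21 mm across, 18 mm high, edges rounded by 8 mm, 14 g; starts upright on the bowl's floor, may topple or roll when stirred. Origin at its centre, z along its own axis (9 mm above the floor while upright).
- green_3: One smooth green plastic bead: loose chunky tumbling pebble (barrel) 21 mm across, 18 mm high, edges rounded by 8 mm, 14 g; starts upright on the bowl's floor, may topple or roll when stirred. Origin at its centre, z along its own axis (9 mm above the floor while upright).
- green_4: One smooth green plastic bead: loose chunky tumbling pebble (barrel) 21 mm across, 18 mm high, edges rounded by 8 mm, 14 g; starts upright on the bowl's floor, may topple or roll when stirred. Origin at its centre, z along its own axis (9 mm above the floor while upright).
- white_1: One smooth white ceramic bead: loose chunky tumbling pebble (barrel) 21 mm across, 18 mm high, edges rounded by 8 mm, 14 g; starts upright on the bowl's floor, may topple or roll when stirred. Origin at its centre, z along its own axis (9 mm above the floor while upright).
- white_2: One smooth white ceramic bead: loose chunky tumbling pebble (barrel) 21 mm across, 18 mm high, edges rounded by 8 mm, 14 g; starts upright on the bowl's floor, may topple or roll when stirred. Origin at its centre, z along its own axis (9 mm above the floor while upright).
- white_3: One smooth white ceramic bead: loose chunky tumbling pebble (barrel) 21 mm across, 18 mm high, edges rounded by 8 mm, 14 g; starts upright on the bowl's floor, may topple or roll when stirred. Origin at its centre, z along its own axis (9 mm above the floor while upright).
- white_4: One smooth white ceramic bead: loose chunky tumbling pebble (barrel) 21 mm across, 18 mm high, edges rounded by 8 mm, 14 g; starts upright on the bowl's floor, may topple or roll when stirred. Origin at its centre, z along its own axis (9 mm above the floor while upright).
- cylinder_gauge: Bystander: loose upright steel master cylinder, 32 mm across, 203 mm tall; origin at the centre of its underside.
- oiler: Bystander: loose yellow oil bottle with a red spout, 48 mm across, 138 mm tall; origin at the centre of its underside.
- gear: Bystander: loose black spur gear, 56 mm across, 24 mm high; origin at the centre of its underside.
- mic: Bystander: loose micrometer lying flat, 45 x 140 x 18 mm; origin at the centre of its underside.
- mug: Bystander: loose cream tea mug, 82 mm across (120 with handle), 94 mm tall; origin at the centre of its underside.
Not all that is in view belongs to the job. There is more than one size of the rod; the job needs the larger.

How it is judged (in metres and radians):
On the way, in this order (a step that is already met when the one before it is completed fails the run):
1. turn 1: the rod's tip, down among the beads, passes the middle of the white starting side (quarters taken in counter-clockwise order) (x of rod in the frame of bowl_in between 0.012 and 0.06 m and y of rod in the frame of bowl_in between -0.012 and 0.012 m and z of rod in the frame of bowl_in below 0.017 m), for 0.02 s.
2. turn 1: the rod's tip, down among the beads, passes the middle of the first ear side (quarters taken in counter-clockwise order) (y of rod in the frame of bowl_in between 0.012 and 0.06 m and x of rod in the frame of bowl_in between -0.012 and 0.012 m and z of rod in the frame of bowl_in below 0.017 m), for 0.02 s.
3. turn 1: the rod's tip, down among the beads, passes the middle of the green starting side (quarters taken in counter-clockwise order) (x of rod in the frame of bowl_in between -0.06 and -0.012 m and y of rod in the frame of bowl_in between -0.012 and 0.012 m and z of rod in the frame of bowl_in below 0.017 m), for 0.02 s.
4. turn 1: the rod's tip, down among the beads, passes the middle of the second ear side (quarters taken in counter-clockwise order) (y of rod in the frame of bowl_in between -0.06 and -0.012 m and x of rod in the frame of bowl_in between -0.012 and 0.012 m and z of rod in the frame of bowl_in below 0.017 m), for 0.02 s.
5. turn 2: the rod's tip, down among the beads, passes the middle of the white starting side (quarters taken in counter-clockwise order) (all of step 1), for 0.02 s.
6. turn 2: the rod's tip, down among the beads, passes the middle of the first ear side (quarters taken in counter-clockwise order) (all of step 2), for 0.02 s.
7. turn 2: the rod's tip, down among the beads, passes the middle of the green starting side (quarters taken in counter-clockwise order) (all of step 3), for 0.02 s.
8. turn 2: the rod's tip, down among the beads, passes the middle of the second ear side (quarters taken in counter-clockwise order) (all of step 4), for 0.02 s.
At the end, for the whole second after the job is handed in: Both colours have a bead over 3 mm to each side of the line between the ears; all 8 beads rest in the bowl (within 70 mm of its axis, under 50 mm over its floor); the rod is released and still in the rest, tip within 15 mm of the foot point, axis within 0.15 rad of the trough (x of any of green_1, green_2, green_3, green_4 in the frame of bowl_in above 0.003 m and x of any of green_1, green_2, green_3, green_4 in the frame of bowl_in below -0.003 m and x of any of white_1, white_2, white_3, white_4 in the frame of bowl_in above 0.003 m and x of any of white_1, white_2, white_3, white_4 in the frame of bowl_in below -0.003 m and horizontal distance between each of green_1, green_2, green_3, green_4, white_1, white_2, white_3, white_4 and bowl_in below 0.07 m and z of each of green_1, green_2, green_3, green_4, white_1, white_2, white_3, white_4 in the frame of bowl_in below 0.05 m and linear speed of each of green_1, green_2, green_3, green_4, white_1, white_2, white_3, white_4 below 0.03 m/s and distance between rod and rest_foot below 0.015 m and angle between the z axis of rod and the z axis of rest_foot, either way round below 0.15 rad and linear speed of rod below 0.02 m/s); the robot touches nothing.
It fails at once if a bystander (cylinder gauge, oiler, gear, micrometer or mug) is shifted more than 25 mm or tipped (distance of any of cylinder_gauge, oiler, gear, mic, mug from where it was at the start of the episode above 0.025 m or angle between any of cylinder_gauge, oiler, gear, mic, mug's own z axis and vertical above 0.3 rad).
It fails at once if the robot or the rod knocks the lamp stand (more than 8 N) (contact force between any of the arm, the fingers, rod and station above 8 N).
It also fails if it takes over 72 s, if anything falls off the work surface, if the arm or the gripper's body presses on something with over 40 N, if the wrist force passes 120 N, or if a joint passes its speed limit or range.

## Robot

A 6-joint arm with a two-finger parallel gripper is mounted at the origin on a cart in front of the work surface, level with it; the furniture and walls round the work are solid. World frame = base frame: x ahead of the robot, y to its left, z up, the work surface at z = 0. Lengths are in mm, angles in rad, forces in N, time in s.
With the tool pointing down it reaches from about 350 to 775 mm from the base axis. Payload 7.3 kg.
Tool frame: the origin (TCP) lies at the centre of the arm's flange, where the gripper is bolted on; the fingertips stand 178 mm ahead of it and the grasp point (between the pads) lies 159 mm ahead of it; z points along the fingers, y is the direction in which the jaws open and shut (so a half turn about z gives the same grasp; the last joint's range is limited). The gripper opens to 92 mm and grips with 3 to 60 N. Pads are 19 mm wide; open, the fingers measure 130 mm over their backs; the gripper's body (75 mm by 190 mm) begins 47 mm behind the grasp point.
Start: joints at [1.132, 0.342, 1.524, -0, 1.275, -0.146], TCP at [151.511, 502.665, 404.741] pointing down, gripper open.
Joint ranges: [-2.53, 2.53], [-0.77, 2.02], [0.04, 2.7], [-1, 4.14], [0.28, 2.66], [-3.11, 3.11]. Speed limits (rad/s): [2.57, 2.57, 3.14, 3.14, 3.14, 3.14].

## Interface

Orientations are given as [roll, pitch, yaw] about the fixed x, y, z axes, in that order (R = Rz(yaw) Ry(pitch) Rx(roll)).
In Python, from plant import get_obs, capture, close_job gives the robot as it stands. The module is installed in compiled form; this text tells all that it offers.
- The arm moves only by the shell command python3 -m pendant 'ROWS'. ROWS is JSON, a list of rows, each a list of 3 entries, a list of its own where there are three numbers: the shift along the tool's x, y, z in m, then the turn, a rotation vector about the tool's x, y, z in rad, then the finger opening in m, from 0 to 0.0918. In form: [[[tx, ty, tz], [wx, wy, wz], fingers], ...]. A call has 1 to 10 rows; each row is the pose to reach, as a shift and turn from the pose commanded when the call began, along the tool's axes at that moment; what a row does not reach only later rows make up. A row lasts 1/12 s, in which the tool goes at most 41.7 mm and 7.16 degrees, less where a joint would pass 70% of its speed; a pose out of reach is approached as far as the arm can. A call with a gripper value outside its range is refused whole. The fingers move at their own pace and stop on an object; the grip force is fixed at half the most. Time passes only in rows, so rows that repeat a pose let the fingers close. It gives the time, the measured TCP pose, the force and the opening at its end, in the units of the state.
- get_obs(): the state, without advancing time (a new reading comes with each control period).
- capture(name): name is "scene" or "top" or "wrist"; returns a dict with "color" (400x640x3 uint8, red, green, blue), "mtx" (3x3 intrinsics, pixels), "rvec" (rotation vector, rad) and "tvec" (3), from world to camera coordinates, as OpenCV has them. Camera axes: x right, y down, z forward; pixel columns grow to the right and rows downward; lengths in mm; the calibration is good to about 2 mm. A picture is of the moment at which its call begins. There is no depth.
- close_job(): hands the job in, once; it reports no verdict.
The state is a dict: "time": time; "joint_positions": joint angles; "dq": joint speeds; "tau": joint torques, N m; "tool_pos": TCP position; "tcp_rot": TCP orientation; "contact_force": force on the tool from outside, world axes, zero at the start; "moment": the same for the moment, N m; "grip_width": finger opening in mm.
Only numpy, scipy, OpenCV 4.12 (cv2) and the standard library are available. Lean on these libraries where they do the work, as an engineer would, in place of code of your own. Each camera call takes 0.05 s, during which the arm holds its last target. There are 200 camera calls.

## Working session

There is one attempt and no reset: what is moved stays moved. The work goes in short steps, Python scripts to look and compute and a shell command to move; the robot and the scene stay as the last step left them, time stands still between calls to the robot, and variables do not carry over. Pictures are saved under pics/ and viewed, about 8 in all and at most 12, crops included, and the job is handed in when it is done.

```bash
mkdir -p pics
cat > h.py <<'E'
import numpy as np, cv2
from scipy.spatial.transform import Rotation as R
from plant import get_obs, capture
def snap(n,f):
    c=capture(n); np.savez('pics/'+f+'.npz',**c); cv2.imwrite('pics/'+f+'.png',c['color'][:,:,::-1]); return c
def load(f): return dict(np.load('pics/'+f+'.npz'))
def ray(c,u,v):
    Rm=cv2.Rodrigues(np.array(c['rvec'],float))[0]; t=np.array(c['tvec'],float).ravel()
    d=Rm.T@(np.linalg.inv(c['mtx'])@np.array([u,v,1.])); return -Rm.T@t,d
def onz(c,u,v,z):
    o,d=ray(c,u,v); return o+d*(z-o[2])/d[2]
def proj(c,P): return cv2.projectPoints(np.array(P,float).reshape(-1,3),np.array(c['rvec'],float),np.array(c['tvec'],float),np.array(c['mtx'],float),None)[0].reshape(-1,2)
def tri(*cs):
    A=np.zeros((3,3));b=np.zeros(3)
    for c,u,v in cs:
        o,d=ray(c,u,v); d/=np.linalg.norm(d); M=np.eye(3)-np.outer(d,d); A+=M;b+=M@o
    return np.linalg.solve(A,b)
E
python3 - <<'E'
from h import *
s=snap('scene','s0');t=snap('top','t0')
for c in (s,t): print(ray(c,320,200)[0],ray(c,320,200)[1],c['mtx'][0,0])
o=get_obs();print(o)
E
```

```text
[-110.09435313 -818.75277314  782.73022055] [ 0.53753093  0.63960169 -0.54981438] 420.3382492199245
[ 361.53118076 -133.47240358 1307.02887564] [ 0.13025789  0.04624055 -0.99045805] 398.08905106773364
{'time': 0.1, 'joint_positions': array([ 1.13195353e+00,  3.42636853e-01,  1.52492107e+00,  5.23836833e-06,
        1.27542315e+00, -1.45996763e-01]), 'dq': array([-0.00199097, -0.00250634, -0.00218266, -0.00144972, -0.00015224,
        0.00071883]), 'tau': array([ 1.07028784e-03, -4.31999803e+01, -2.44694048e+01,  7.18641886e-02,
        5.25614619e-02, -6.18898639e-05]), 'tool_pos': array([151.47836423, 502.54058723, 404.12285059]), 'tcp_rot': array([-3.14021973e+00, -2.06942480e-04,  2.84874495e+00]), 'contact_force': array([-0.54156485,  0.39517056,  0.49919872]), 'moment': array([0.01457326, 0.007937  , 0.02675038]), 'grip_width': 91.92096375877824}
```

View pics/s0.png

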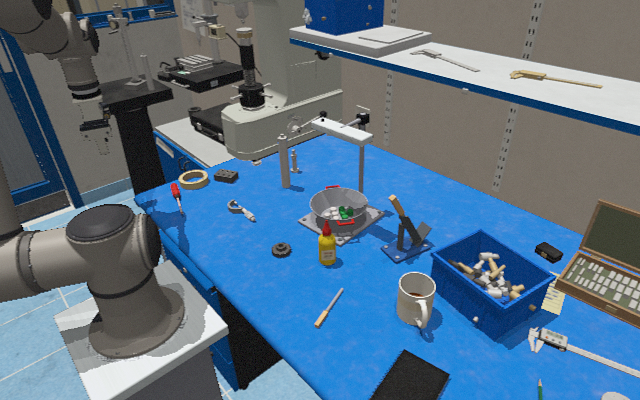

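View pics/t0.png

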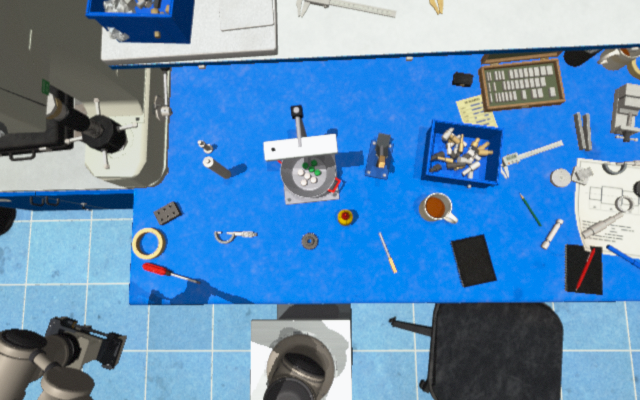

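The scene view shows the bowl at (338,208), the lamp above it, the rest with the large rod at (405,235), and a smaller rod flat on the bench at (328,307). In the top view the bowl is at (310,173), the rest at (380,157) and the oiler at (345,217). Next I'll enlarge both views.

Run:
```python
from h import *
t=load('t0')['color'];s=load('s0')['color']
a=cv2.resize(t[90:210,250:410],(800,600),interpolation=cv2.INTER_CUBIC)
b=cv2.resize(s[110:260,280:440],None,fx=4,fy=4,interpolation=cv2.INTER_CUBIC)
cv2.imwrite('pics/t0c.png',a[:,:,::-1]);cv2.imwrite('pics/s0c.png',b[:,:,::-1])
c=load('t0');d=load('s0')
print(onz(c,300,370,0), onz(c,310,173,15),onz(c,380,157,0))
```

```text
[-3.76759728 -1.36850359  0.        ] [622.34149006 -41.37139181  15.        ] [ 673.70073416 -274.91497676    0.        ]
```

View pics/t0c.png

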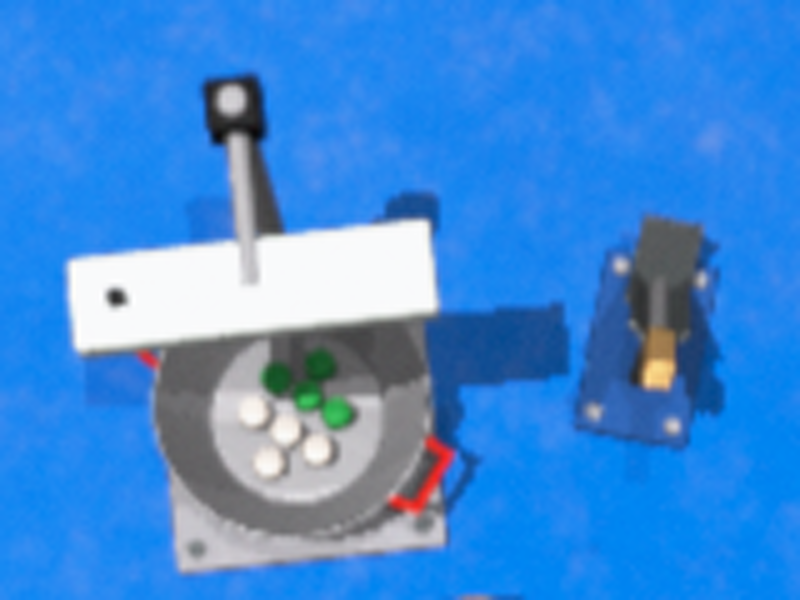

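View pics/s0c.png

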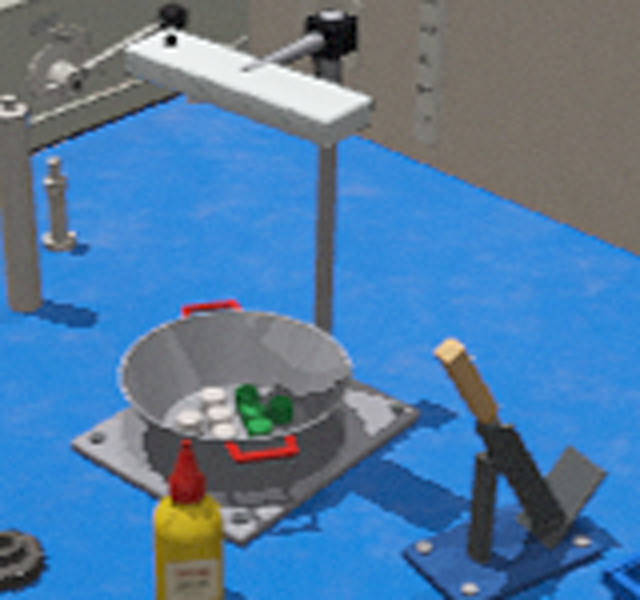

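The enlarged views show the bowl rim, the lamp bar corners and the rest's four screws at crop pixels (621,265), (701,281), (593,411) and (673,427). The handle end is at (657,375). In the top view one ear is fully visible at (425,478), with a bit of the other at (148,357). The green beads are on the lamp side and the white ones on the robot side.

Run:
```python
from h import *
c=load('t0');d=load('s0')
T=lambda x,y,z:onz(c,250+(x+.5)/5-.5,90+(y+.5)/5-.5,z)
S=lambda x,y:(280+(x+.5)/4-.5,110+(y+.5)/4-.5)
np.set_printoptions(precision=1,suppress=True)
scr=np.array([T(*p,12) for p in[(621,265),(701,281),(593,411),(673,427)]]);print(scr,scr.mean(0))
ax=(scr[0]+scr[1]-scr[2]-scr[3]);yaw=np.arctan2(ax[1],ax[0]);print('rest yaw',yaw)
ay=(scr[0]+scr[2]-scr[1]-scr[3]);print('rest yaw y',np.arctan2(-ay[0],ay[1]))
ctr=scr.mean(0);ro=ctr-8*np.array([np.cos(yaw),np.sin(yaw),0]);print('rest origin',ro)
ro[2]=0;foot=ro+[45*np.cos(yaw),45*np.sin(yaw),26];e=np.array([-.5*np.cos(yaw),-.5*np.sin(yaw),.866]);print('foot',foot,'grip',foot+170*e,'end',foot+200*e)
print('proj end',(proj(c,foot+200*e)-[250,90])*5,(proj(d,foot+200*e)-[280,110])*4)
print('tri end',tri((d,*S(450,352)),(c,250+658/5-.4,90+376/5-.4)))
# ears scene
for n,im,off in(('s',d,(280,110,400,260)),('t',c,(250,90,350,210))):
  I=im['color'].astype(int);m=((I[...,0]>110)&(I[...,1]<60)&(I[...,2]<70)).astype(np.uint8)
  k,l,st,ce=cv2.connectedComponentsWithStats(m)
  for i in range(1,k):
    x,y=ce[i]
    if off[0]<x<off[2] and off[1]<y<off[3] and st[i,4]>3: print(n,st[i],ce[i],onz(im,x,y,63))
print('lamp',[T(*p,313) for p in[(68,260),(432,220),(438,313),(77,352)]],np.mean([T(*p,313) for p in[(68,260),(432,220),(438,313),(77,352)]],0))
print('plate',T(180,570,10),T(445,545,10))
# rim: dark/blue boundary points in scene crop
pts=np.array([onz(d,*S(*p),68)[:2] for p in[(120,370),(351,365),(165,432),(300,318),(140,342),(170,325),(325,332),(240,310)]])
A=np.c_[2*pts,np.ones(len(pts))];q=np.linalg.lstsq(A,(pts**2).sum(1),rcond=None)[0];print('rim',q[:2],np.sqrt(q[2]+q[:2]@q[:2]))
pts=np.array([T(*p,68)[:2] for p in[(155,410),(432,400),(200,500),(250,527),(300,533),(350,523),(175,470)]])
A=np.c_[2*pts,np.ones(len(pts))];q=np.linalg.lstsq(A,(pts**2).sum(1),rcond=None)[0];print('rim',q[:2],np.sqrt(q[2]+q[:2]@q[:2]))
```

```text
[[ 720.4 -254.9   12. ]
 [ 707.9 -307.2   12. ]
 [ 622.1 -233.3   12. ]
 [ 610.  -285.2   12. ]] [ 665.1 -270.1   12. ]
rest yaw -0.2187861504900852
rest yaw y -0.2312543226855693
rest origin [ 657.3 -268.4   12. ]
foot [ 701.2 -278.2   26. ] grip [ 618.2 -259.7  173.2] end [ 603.6 -256.5  199.2]
proj end [[657.  373.9]] [[450.8 347.7]]
tri end [ 603.5 -255.7  196.9]
s [326 185  13   4  15] [331.9 186.3] [675.7  53.2  63. ]
s [337 219  18   6  46] [345.8 222.2] [ 571.  -120.3   63. ]
s [322 222   9  12  61] [325.6 228.1] [ 510.1 -101.4   63. ]
t [329 178  11  14  38] [335.2 184.7] [ 573.1 -124.2   63. ]
lamp [array([648.2,  58.1, 313. ]), array([ 663.7, -130.9,  313. ]), array([ 614.5, -133. ,  313. ]), array([599.3,  53.2, 313. ])] [631.4 -38.1 313. ]
plate [522.6  41.   10. ] [ 535.4 -134.1   10. ]
rim [620.1 -40.1] 90.73817975254761
rim [625.2 -39.6] 88.56678106146722
```

```bash
cat >> h.py <<'E'
np.set_printoptions(precision=3,suppress=True)
YR=-0.225; foot=np.array([701.2,-278.2,26.])
def Rt(psi,lean):   # tool z = down along a rod leaning back by lean, y level
    z=np.array([np.sin(lean)*np.cos(psi),np.sin(lean)*np.sin(psi),-np.cos(lean)]);y=np.array([-np.sin(psi),np.cos(psi),0])
    return np.c_[np.cross(y,z),y,z]
def cur():
    o=get_obs(); return np.array(o['tool_pos']),R.from_euler('xyz',o['tcp_rot']).as_matrix()
def rel(P,Rm,frm=None):
    p,r=frm or cur()
    return r.T@(np.array(P)-p)/1000, R.from_matrix(r.T@Rm).as_rotvec()
RR=Rt(YR,np.pi/6); E_=-RR[:,2]
E
python3 - <<'E'
from h import *
W=np.array([430,120,420.])
print(rel(W,RR)); pre=foot+405*E_; g=foot+329*E_; print(pre,g); print(rel(pre,RR,(W,RR)))
c=load('t0');T=lambda x,y,z:onz(c,250+(x+.5)/5-.5,90+(y+.5)/5-.5,z)
B=np.array([621.5,-39.5,0]);y=2.608;M=np.array([[np.cos(y),-np.sin(y),0],[np.sin(y),np.cos(y),0],[0,0,1]])
for p in[(320,363),(277,376),(308,395),(338,411),(255,410),(286,430),(318,448),(268,462)]:
  q=T(*p,27);print(q,(M.T@(q-B))[:2])
E
```

```text
(array([-0.377, -0.286, -0.016]), array([-0.019, -0.524, -0.066]))
[ 503.804 -233.021  376.74 ] [ 540.846 -241.499  310.922]
(array([-0.109, -0.328,  0.113]), array([0., 0., 0.]))
[655.804 -54.533  27.   ] [-37.182  -4.504]
[647.827 -26.047  27.   ] [-15.824 -24.974]
[634.534 -46.353  27.   ] [-14.708  -0.729]
[623.32  -65.941  27.   ] [-15.016  21.839]
[625.395 -11.306  27.   ] [ 10.987 -26.256]
[611.507 -31.603  27.   ] [12.62  -1.716]
[598.997 -52.481  27.   ] [12.772 22.622]
[590.492 -19.553  27.   ] [36.843 -1.403]
```

```bash
python3 -m pendant '[[[-0.377,-0.286,-0.016],[-0.019,-0.524,-0.066],0.0918],[[-0.377,-0.286,-0.016],[-0.019,-0.524,-0.066],0.0918],[[-0.377,-0.286,-0.016],[-0.019,-0.524,-0.066],0.0918],[[-0.377,-0.286,-0.016],[-0.019,-0.524,-0.066],0.0918],[[-0.377,-0.286,-0.016],[-0.019,-0.524,-0.066],0.0918],[[-0.377,-0.286,-0.016],[-0.019,-0.524,-0.066],0.0918],[[-0.377,-0.286,-0.016],[-0.019,-0.524,-0.066],0.0918],[[-0.377,-0.286,-0.016],[-0.019,-0.524,-0.066],0.0918],[[-0.377,-0.286,-0.016],[-0.019,-0.524,-0.066],0.0918],[[-0.377,-0.286,-0.016],[-0.019,-0.524,-0.066],0.0918]]'
python3 - <<'E'
from h import *
print(cur()[0],get_obs()['joint_positions'],rel(foot+405*E_,RR))
E
```

```text
time: 0.93
tool_pos: [397.0, 164.0, 418.9]
tcp_rot: [3.14, 0.525, 2.916]
contact_force: [0.9, 1.4, -0.4]
grip_width: 91.3
[396.989 164.03  418.872] [ 0.295  0.066  1.896 -0.373  0.748 -0.832] (array([-0.146, -0.363,  0.133]), array([ 0.001,  0.001, -0.   ]))
```

```bash
python3 -m pendant '[[[-0.146,-0.363,0.133],[0,0,0],0.06],[[-0.146,-0.363,0.133],[0,0,0],0.06],[[-0.146,-0.363,0.133],[0,0,0],0.06],[[-0.146,-0.363,0.133],[0,0,0],0.06],[[-0.146,-0.363,0.133],[0,0,0],0.06],[[-0.146,-0.363,0.133],[0,0,0],0.06],[[-0.146,-0.363,0.133],[0,0,0],0.06],[[-0.146,-0.363,0.133],[0,0,0],0.06],[[-0.146,-0.363,0.133],[0,0,0],0.06],[[-0.146,-0.363,0.133],[0,0,0],0.06]]'
python3 -m pendant '[[[0,0,0],[0,0,0],0.06],[[0,0,0],[0,0,0],0.06]]'
python3 - <<'E'
from h import *
print(rel(foot+405*E_,RR),rel(foot+329*E_,RR))
w=snap('wrist','w0')
P=[foot+k*E_ for k in(200,170,130)]
print(proj(w,P))
E
```

```text
time: 1.77
tool_pos: [503.6, -233.5, 375.6]
tcp_rot: [3.14, 0.524, 2.915]
contact_force: [0.7, 1.2, 0.6]
grip_width: 60.2
time: 1.93
tool_pos: [503.5, -232.8, 375.0]
tcp_rot: [3.139, 0.522, 2.912]
contact_force: [0.7, -0.3, 0.6]
grip_width: 60.1
(array([-0.001, -0.   , -0.001]), array([ 0.   , -0.002, -0.004])) (array([-0.001, -0.   ,  0.075]), array([ 0.   , -0.002, -0.004]))
[[319.856 230.511]
 [319.874 215.46 ]
 [319.892 200.451]]
```

View pics/w0.png

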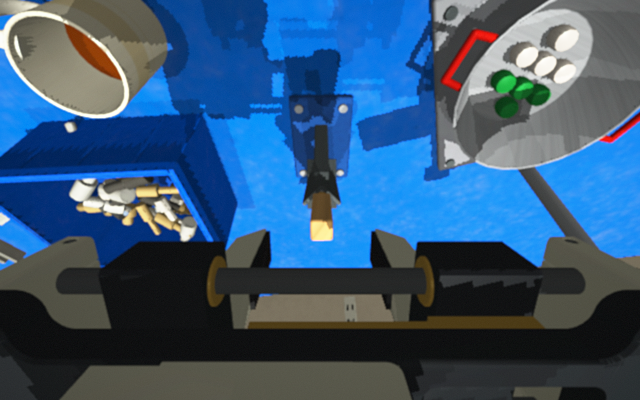

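The wrist view shows the handle end at (321,231), where my estimate puts it at (320,230.5), centred between the fingers. I'll go straight in and grip.

```bash
python3 -m pendant '[[[-0.001,0,0.02],[0,-0.002,-0.004],0.06],[[-0.001,0,0.04],[0,-0.002,-0.004],0.06],[[-0.001,0,0.055],[0,-0.002,-0.004],0.06],[[-0.001,0,0.068],[0,-0.002,-0.004],0.06],[[-0.001,0,0.075],[0,-0.002,-0.004],0.06],[[-0.001,0,0.075],[0,-0.002,-0.004],0.03],[[-0.001,0,0.075],[0,-0.002,-0.004],0.0],[[-0.001,0,0.075],[0,-0.002,-0.004],0.0],[[-0.001,0,0.075],[0,-0.002,-0.004],0.0],[[-0.001,0,0.075],[0,-0.002,-0.004],0.0]]'
python3 -m pendant '[[[0,0,0],[0,0,0],0],[[0,0,0],[0,0,0],0],[[0,0,0],[0,0,0],0],[[0,0,0],[0,0,0],0]]'
python3 - <<'E'
from h import *
p,r=cur();tip=p-(-r[:,2])*329;print('tip est',tip,'foot',foot)
# bowl entry plan
B=np.array([621.5,-39.5,15.]);yb=2.608
def bw(x,y,z): return B+np.array([np.cos(yb)*x-np.sin(yb)*y,np.sin(yb)*x+np.cos(yb)*y,z])
e=-r[:,2]
up=p+150*e; print('up',up,up-329*e)
a=bw(0,42,6); hi=a+329*e+np.array([0,0,75]); print('hi tip',a,'hi TCP',hi)
print('lift',rel(up,r)); print('traverse',rel(hi,r,(up,r)),'down',rel(a+329*e,r,(hi,r)))
E
```

```text
time: 2.82
tool_pos: [541.0, -239.4, 312.7]
tcp_rot: [-3.14, 0.528, 2.921]
contact_force: [0.7, 0.1, 0.0]
grip_width: 31.3
time: 3.15
tool_pos: [541.1, -239.7, 312.3]
tcp_rot: [-3.14, 0.527, 2.921]
contact_force: [-1.4, -1.8, 2.4]
grip_width: 15.6
tip est [ 702.501 -276.54    27.936] foot [ 701.2 -278.2   26. ]
up [ 467.528 -222.939  441.888] [ 628.919 -259.755  157.566]
hi tip [600.138 -75.661  21.   ] hi TCP [438.747 -38.846 380.321]
lift (array([ 0.  , -0.  , -0.15]), array([0., 0., 0.]))
traverse (array([0.09 , 0.173, 0.018]), array([0., 0., 0.])) down (array([0.038, 0.   , 0.065]), array([0., 0., 0.]))
```

```bash
python3 -m pendant '[[[0,0,-0.01],[0,0,0],0],[[0,0,-0.025],[0,0,0],0],[[0,0,-0.045],[0,0,0],0],[[0,0,-0.065],[0,0,0],0],[[0,0,-0.085],[0,0,0],0],[[0,0,-0.105],[0,0,0],0],[[0,0,-0.125],[0,0,0],0],[[0,0,-0.14],[0,0,0],0],[[0,0,-0.15],[0,0,0],0],[[0,0,-0.15],[0,0,0],0]]'
python3 - <<'E'
from h import *
print('oiler',onz(load('t0'),345,217,125))
c=snap('scene','s1'); p,r=cur();e=-r[:,2]
print('tip',p-330*e,(proj(c,[p-330*e,p-130*e])))
B=np.array([621.5,-39.5,15.]);yb=2.608
def bw(x,y,z): return B+np.array([np.cos(yb)*x-np.sin(yb)*y,np.sin(yb)*x+np.cos(yb)*y,z])
a=bw(0,42,7)+330*e; hi=a+[0,0,75]
print(rel(hi,RR),rel(a,RR,(hi,RR)))
im=c['color'][110:260,280:440];cv2.imwrite('pics/s1c.png',cv2.resize(im,None,fx=4,fy=4,interpolation=cv2.INTER_CUBIC)[:,:,::-1])
E
```

```text
time: 3.98
tool_pos: [467.1, -222.5, 443.3]
tcp_rot: [-3.14, 0.529, 2.921]
contact_force: [0.7, -0.1, -1.7]
grip_width: 15.8
oiler [ 464.476 -151.827  125.   ]
tip [ 629.251 -259.345  156.808] [[398.923 207.248]
 [369.269 157.888]]
(array([0.089, 0.173, 0.017]), array([0.001, 0.003, 0.004])) (array([0.037, 0.   , 0.065]), array([0., 0., 0.]))
```

View pics/s1c.png

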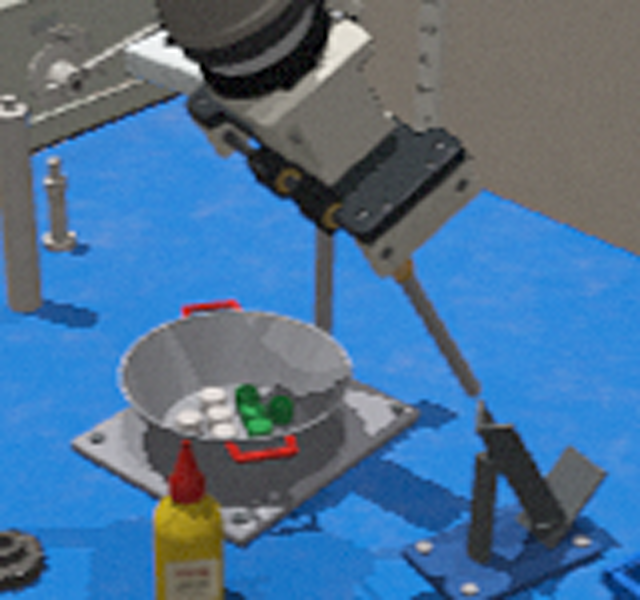

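The rod is held firmly. Its tip is seen at crop (476,392), i.e. pixel (398.9,207.9), against a predicted (398.9,207.2), so it has not slipped. The beads are undisturbed. I'll move over the bowl and go down on the near-ear side.

```bash
python3 -m pendant '[[[0.01,0.02,0.0],[0,0,0],0],[[0.03,0.055,0.004],[0.001,0.003,0.004],0],[[0.05,0.09,0.008],[0.001,0.003,0.004],0],[[0.065,0.125,0.012],[0.001,0.003,0.004],0],[[0.08,0.155,0.015],[0.001,0.003,0.004],0],[[0.089,0.173,0.017],[0.001,0.003,0.004],0],[[0.089,0.173,0.017],[0.001,0.003,0.004],0],[[0.089,0.173,0.017],[0.001,0.003,0.004],0]]'
cat >> h.py <<'E'
B=np.array([621.5,-39.5,15.]);yb=2.608
def bw(x,y,z): return B+np.array([np.cos(yb)*x-np.sin(yb)*y,np.sin(yb)*x+np.cos(yb)*y,z])
def unb(P):
    d=np.array(P)-B; return np.array([np.cos(yb)*d[0]+np.sin(yb)*d[1],-np.sin(yb)*d[0]+np.cos(yb)*d[1],d[2]])
def tipb():
    p,r=cur(); return unb(p+330*r[:,2])
def half(a0,r0,r1,n=10,span=180,Rm=RR):
    th=np.radians(a0+span*np.arange(1,n+1)/n); rr=r0+(r1-r0)*np.arange(1,n+1)/n
    s=bw(r0*np.cos(np.radians(a0)),r0*np.sin(np.radians(a0)),7)
    return [np.round(Rm.T@(bw(r*np.cos(t),r*np.sin(t),7)-s)/1000,3).tolist() for t,r in zip(th,rr)]
E
python3 - <<'E'
from h import *
print('tip in bowl',tipb()); p,r=cur(); a=bw(0,42,7)-330*RR[:,2]; print('down',rel(a,RR))
print('spiral',half(90,42,30)); print('r30 from 270',half(270,30,30)); print('spiral out',half(270,30,44)); print('r44 from 90',half(90,44,44))
E
```

```text
time: 4.7
tool_pos: [438.8, -37.9, 380.7]
tcp_rot: [3.141, 0.52, 2.919]
contact_force: [0.5, 0.2, -1.8]
grip_width: 15.5
tip in bowl [ 1.956 41.147 79.422]
down (array([ 0.036, -0.001,  0.064]), array([ 0.002, -0.003,  0.002]))
spiral [[-0.011, -0.001, 0.006], [-0.022, 0.002, 0.013], [-0.031, 0.009, 0.018], [-0.037, 0.018, 0.021], [-0.041, 0.029, 0.024], [-0.041, 0.04, 0.024], [-0.039, 0.051, 0.022], [-0.034, 0.059, 0.019], [-0.027, 0.065, 0.015], [-0.019, 0.069, 0.011]]
r30 from 270 [[0.008, 0.001, -0.005], [0.016, -0.0, -0.009], [0.023, -0.004, -0.013], [0.029, -0.011, -0.017], [0.033, -0.019, -0.019], [0.034, -0.029, -0.02], [0.033, -0.038, -0.019], [0.029, -0.046, -0.017], [0.023, -0.053, -0.013], [0.016, -0.057, -0.009]]
spiral out [[0.008, 0.003, -0.005], [0.017, 0.003, -0.01], [0.025, -0.001, -0.015], [0.033, -0.008, -0.019], [0.038, -0.017, -0.022], [0.041, -0.029, -0.024], [0.041, -0.041, -0.023], [0.037, -0.053, -0.021], [0.029, -0.063, -0.017], [0.019, -0.071, -0.011]]
r44 from 90 [[-0.012, -0.002, 0.007], [-0.024, 0.0, 0.014], [-0.034, 0.006, 0.02], [-0.043, 0.016, 0.025], [-0.048, 0.029, 0.028], [-0.05, 0.042, 0.029], [-0.048, 0.056, 0.028], [-0.042, 0.068, 0.024], [-0.034, 0.078, 0.02], [-0.023, 0.084, 0.013]]
```

```bash
python3 -m pendant '[[[0.008,0,0.014],[0,0,0],0],[[0.016,0,0.028],[0.001,-0.002,0.001],0],[[0.024,-0.001,0.042],[0.002,-0.003,0.002],0],[[0.032,-0.001,0.056],[0.002,-0.003,0.002],0],[[0.036,-0.001,0.064],[0.002,-0.003,0.002],0],[[0.036,-0.001,0.064],[0.002,-0.003,0.002],0],[[0.036,-0.001,0.064],[0.002,-0.003,0.002],0]]'
python3 - <<'E'
from h import *
print('tip in bowl',tipb(), rel(bw(0,42,7)-330*RR[:,2],RR))
E
```

```text
time: 5.28
tool_pos: [439.9, -41.0, 308.2]
tcp_rot: [-3.141, 0.525, 2.912]
contact_force: [-0.5, 0.2, -1.1]
grip_width: 15.5
tip in bowl [-2.258 44.217  7.714] (array([ 0.001,  0.002, -0.   ]), array([-0.003,  0.002, -0.004]))
```

```bash
python3 -m pendant '[[[-0.011,-0.001,0.006],[0,0,0],0],[[-0.022,0.002,0.013],[0,0,0],0],[[-0.031,0.009,0.018],[0,0,0],0],[[-0.037,0.018,0.021],[0,0,0],0],[[-0.041,0.029,0.024],[0,0,0],0],[[-0.041,0.040,0.024],[0,0,0],0],[[-0.039,0.051,0.022],[0,0,0],0],[[-0.034,0.059,0.019],[0,0,0],0],[[-0.027,0.065,0.015],[0,0,0],0],[[-0.019,0.069,0.011],[0,0,0],0]]'
python3 -c 'from h import *;print(tipb())'
python3 -m pendant '[[[0.008,0.001,-0.005],[0,0,0],0],[[0.016,0,-0.009],[0,0,0],0],[[0.023,-0.004,-0.013],[0,0,0],0],[[0.029,-0.011,-0.017],[0,0,0],0],[[0.033,-0.019,-0.019],[0,0,0],0],[[0.034,-0.029,-0.020],[0,0,0],0],[[0.033,-0.038,-0.019],[0,0,0],0],[[0.029,-0.046,-0.017],[0,0,0],0],[[0.023,-0.053,-0.013],[0,0,0],0],[[0.016,-0.057,-0.009],[0,0,0],0]]'
python3 -c 'from h import *;print(tipb())'
python3 -m pendant '[[[-0.008,-0.001,0.005],[0,0,0],0],[[-0.016,0,0.009],[0,0,0],0],[[-0.023,0.004,0.013],[0,0,0],0],[[-0.029,0.011,0.017],[0,0,0],0],[[-0.033,0.019,0.019],[0,0,0],0],[[-0.034,0.029,0.020],[0,0,0],0],[[-0.033,0.038,0.019],[0,0,0],0],[[-0.029,0.046,0.017],[0,0,0],0],[[-0.023,0.053,0.013],[0,0,0],0],[[-0.016,0.057,0.009],[0,0,0],0]]'
python3 - <<'E'
from h import *
print(tipb()); p,r=cur(); print(rel(bw(0,-30,7)-330*RR[:,2],RR))
t=snap('top','t1'); s=snap('scene','s2')
a=cv2.resize(t['color'][130:210,270:350],(480,480),interpolation=cv2.INTER_CUBIC)
b=cv2.resize(s['color'][110:260,280:380],(320,480),interpolation=cv2.INTER_CUBIC)
cv2.imwrite('pics/c1.png',np.hstack([a,b])[:,:,::-1])
E
```

```text
time: 6.12
tool_pos: [477.1, 22.2, 309.8]
tcp_rot: [3.142, 0.529, 2.913]
contact_force: [0.3, -0.2, -1.2]
grip_width: 16.2
[ -3.073 -29.709   9.862]
time: 6.95
tool_pos: [445.2, -30.4, 308.7]
tcp_rot: [-3.141, 0.527, 2.912]
contact_force: [0.5, -0.1, -1.9]
grip_width: 15.6
[-1.884 32.317  8.4  ]
time: 7.78
tool_pos: [476.9, 23.3, 308.6]
tcp_rot: [-3.141, 0.527, 2.915]
contact_force: [1.1, -0.2, -0.5]
grip_width: 16.1
[ -1.794 -30.505   8.349]
(array([ 0.001, -0.   ,  0.   ]), array([-0.001,  0.003, -0.002]))
```

View pics/c1.png

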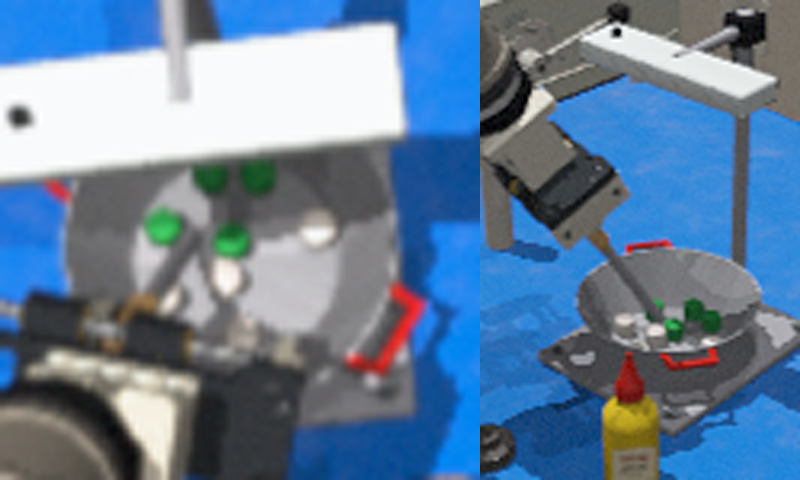

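After the first circle all the beads are in the bowl. The rod tip is at about (200,235) in the left crop and the colours are starting to mix. I'll widen to 44 mm and go on.

```bash
python3 -m pendant '[[[0.008,0.003,-0.005],[0,0,0],0],[[0.017,0.003,-0.010],[0,0,0],0],[[0.025,-0.001,-0.015],[0,0,0],0],[[0.033,-0.008,-0.019],[0,0,0],0],[[0.038,-0.017,-0.022],[0,0,0],0],[[0.041,-0.029,-0.024],[0,0,0],0],[[0.041,-0.041,-0.023],[0,0,0],0],[[0.037,-0.053,-0.021],[0,0,0],0],[[0.029,-0.063,-0.017],[0,0,0],0],[[0.019,-0.071,-0.011],[0,0,0],0]]'
python3 -c 'from h import *;print(tipb())'
python3 -m pendant '[[[-0.012,-0.002,0.007],[0,0,0],0],[[-0.024,0,0.014],[0,0,0],0],[[-0.034,0.006,0.020],[0,0,0],0],[[-0.043,0.016,0.025],[0,0,0],0],[[-0.048,0.029,0.028],[0,0,0],0],[[-0.050,0.042,0.029],[0,0,0],0],[[-0.048,0.056,0.028],[0,0,0],0],[[-0.042,0.068,0.024],[0,0,0],0],[[-0.034,0.078,0.020],[0,0,0],0],[[-0.023,0.084,0.013],[0,0,0],0]]'
python3 - <<'E'
from h import *
print(tipb()); p,r=cur(); print(p-bw(0,-44,7)-330*r[:,2], rel(bw(0,-44,7)-330*RR[:,2],RR))
t=snap('top','t2'); s=snap('scene','s3')
a=cv2.resize(t['color'][130:210,270:350],(480,480),interpolation=cv2.INTER_CUBIC)
b=cv2.resize(s['color'][110:260,280:380],(320,480),interpolation=cv2.INTER_CUBIC)
cv2.imwrite('pics/c2.png',np.hstack([a,b])[:,:,::-1])
E
```

```text
time: 8.72
tool_pos: [438.2, -42.9, 308.7]
tcp_rot: [-3.141, 0.526, 2.913]
contact_force: [0.7, -0.1, -1.0]
grip_width: 15.7
[-2.072 46.555  8.361]
time: 9.55
tool_pos: [483.6, 34.2, 308.8]
tcp_rot: [-3.141, 0.527, 2.914]
contact_force: [0.3, -1.5, -1.1]
grip_width: 15.6
[ -1.998 -43.163   8.494]
[-321.793   73.333  572.089] (array([0.001, 0.001, 0.   ]), array([-0.002,  0.003, -0.002]))
```

```bash
python3 -m pendant '[[[0.012,0.002,-0.007],[0,0,0],0],[[0.024,0,-0.014],[0,0,0],0],[[0.034,-0.006,-0.020],[0,0,0],0],[[0.043,-0.016,-0.025],[0,0,0],0],[[0.048,-0.029,-0.028],[0,0,0],0],[[0.050,-0.042,-0.029],[0,0,0],0],[[0.048,-0.056,-0.028],[0,0,0],0],[[0.042,-0.068,-0.024],[0,0,0],0],[[0.034,-0.078,-0.020],[0,0,0],0],[[0.023,-0.084,-0.013],[0,0,0],0]]'
python3 -c 'from h import *;print(tipb())'
python3 -m pendant '[[[-0.012,-0.002,0.007],[0,0,0],0],[[-0.024,0,0.014],[0,0,0],0],[[-0.034,0.006,0.020],[0,0,0],0],[[-0.043,0.016,0.025],[0,0,0],0],[[-0.048,0.029,0.028],[0,0,0],0],[[-0.050,0.042,0.029],[0,0,0],0],[[-0.048,0.056,0.028],[0,0,0],0],[[-0.042,0.068,0.024],[0,0,0],0],[[-0.034,0.078,0.020],[0,0,0],0],[[-0.023,0.084,0.013],[0,0,0],0]]'
python3 -m pendant '[[[0.012,0.002,-0.007],[0,0,0],0],[[0.024,0,-0.014],[0,0,0],0],[[0.034,-0.006,-0.020],[0,0,0],0],[[0.043,-0.016,-0.025],[0,0,0],0],[[0.048,-0.029,-0.028],[0,0,0],0],[[0.050,-0.042,-0.029],[0,0,0],0],[[0.048,-0.056,-0.028],[0,0,0],0],[[0.042,-0.068,-0.024],[0,0,0],0],[[0.034,-0.078,-0.020],[0,0,0],0],[[0.023,-0.084,-0.013],[0,0,0],0]]'
python3 - <<'E'
from h import *
print(tipb()); p,r=cur()
t=snap('top','t3'); s=snap('scene','s4')
T=t['color'][130:210,270:350].copy()
a=cv2.resize(T,(480,480),interpolation=cv2.INTER_CUBIC)
l=(proj(t,[bw(0,-50,10),bw(0,50,10)])-[270,130])*6; cv2.line(a,tuple(map(int,l[0])),tuple(map(int,l[1])),(255,255,0),1)
b=cv2.resize(s['color'][160:235,300:380],(480,450),interpolation=cv2.INTER_CUBIC)
l=(proj(s,[bw(0,-50,10),bw(0,50,10)])-[300,160])*6; cv2.line(b,tuple(map(int,l[0])),tuple(map(int,l[1])),(255,255,0),1)
cv2.imwrite('pics/c3.png',np.hstack([a[30:],b])[:,80:880][:,:,::-1])
E
```

```text
time: 10.48
tool_pos: [438.9, -43.7, 308.9]
tcp_rot: [-3.141, 0.527, 2.912]
contact_force: [-0.3, 0.6, -0.9]
grip_width: 15.7
[-3.26  46.907  8.691]
time: 11.32
tool_pos: [484.4, 33.8, 308.9]
tcp_rot: [-3.141, 0.527, 2.914]
contact_force: [-0.7, 0.8, -0.7]
grip_width: 16.2
time: 12.15
tool_pos: [438.9, -43.7, 308.9]
tcp_rot: [-3.141, 0.527, 2.912]
contact_force: [-0.3, -0.3, -1.6]
grip_width: 16.2
[-3.207 46.915  8.651]
```

View pics/c3.png

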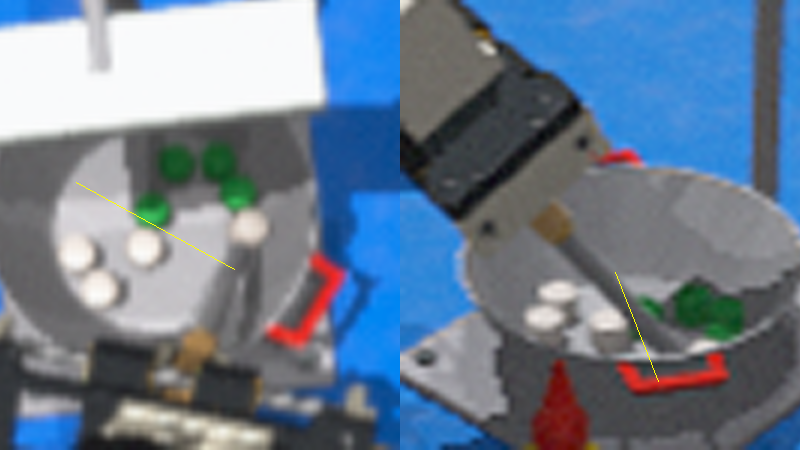

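About four circles are done. One white bead is now on the green side, at (250,225) in the left crop. A green one at (152,210) sits on the line, so mixing isn't complete. I'll go another half turn and measure the beads by colour.

```bash
python3 -m pendant '[[[-0.012,-0.002,0.007],[0,0,0],0],[[-0.024,0,0.014],[0,0,0],0],[[-0.034,0.006,0.020],[0,0,0],0],[[-0.043,0.016,0.025],[0,0,0],0],[[-0.048,0.029,0.028],[0,0,0],0],[[-0.050,0.042,0.029],[0,0,0],0],[[-0.048,0.056,0.028],[0,0,0],0],[[-0.042,0.068,0.024],[0,0,0],0],[[-0.034,0.078,0.020],[0,0,0],0],[[-0.023,0.084,0.013],[0,0,0],0]]'
cat >> h.py <<'E'
def beads(c):
    for n in('green','white'):
        I=c['color'].astype(int);r,g,b=I[...,0],I[...,1],I[...,2]
        m=(g>r+35)&(g>b+25) if n=='green' else (r>195)&(g>185)&(b>170)
        k,l,st,ce=cv2.connectedComponentsWithStats(m.astype(np.uint8))
        for i in range(1,k):
            q=unb(onz(c,*ce[i],26))
            if np.hypot(*q[:2])<72 and st[i,4]>4: print(n,st[i,4],q[:2].round(0),ce[i].round(0))
E
python3 - <<'E'
from h import *
print(tipb())
t=load('t3');print('before');beads(t)
t=snap('top','t4');print('top');beads(t); s=snap('scene','s5');print('scene');beads(s)
a=cv2.resize(t['color'][130:210,270:350].copy(),(480,480),interpolation=cv2.INTER_CUBIC)
l=(proj(t,[bw(0,-50,10),bw(0,50,10)])-[270,130])*6; cv2.line(a,tuple(map(int,l[0])),tuple(map(int,l[1])),(255,255,0),1)
b=cv2.resize(s['color'][160:235,300:380],(480,450),interpolation=cv2.INTER_CUBIC)
l=(proj(s,[bw(0,-50,10),bw(0,50,10)])-[300,160])*6; cv2.line(b,tuple(map(int,l[0])),tuple(map(int,l[1])),(255,255,0),1)
cv2.imwrite('pics/c4.png',np.hstack([a[30:],b])[:,80:880][:,:,::-1])
E
```

```text
time: 13.08
tool_pos: [483.7, 34.6, 308.8]
tcp_rot: [-3.141, 0.527, 2.914]
contact_force: [-0.6, 0.7, -2.1]
grip_width: 15.8
[ -1.793 -43.607   8.471]
before
green 56 [-43.  20.] [321. 164.]
green 22 [-36. -10.] [312. 162.]
green 28 [-7. -7.] [308. 170.]
white 168 [ 22. -24.] [300. 175.]
white 128 [20. 23.] [312. 181.]
white 18 [-24.  43.] [324. 172.]
top
green 19 [  6. -56.] [294. 166.]
green 54 [ -8. -17.] [306. 168.]
white 91 [-3. 30.] [317. 176.]
white 25 [12. -1.] [307. 176.]
white 21 [ 37. -29.] [296. 178.]
scene
green 56 [ 22. -49.] [329. 206.]
green 54 [ -6. -19.] [340. 210.]
white 11 [ 44. -33.] [324. 210.]
white 14 [ 15. -10.] [334. 213.]
```

```bash
python3 -m pendant '[[[0.012,0.002,-0.007],[0,0,0],0],[[0.024,0,-0.014],[0,0,0],0],[[0.034,-0.006,-0.020],[0,0,0],0],[[0.043,-0.016,-0.025],[0,0,0],0],[[0.043,-0.016,-0.025],[0,0,0],0],[[0.043,-0.016,-0.025],[0,0,0],0]]'
python3 - <<'E'
from h import *
print(tipb())
t=snap('top','t5');print('top');beads(t); s=snap('scene','s6');print('scene');beads(s)
a=cv2.resize(t['color'][130:210,270:350].copy(),(480,480),interpolation=cv2.INTER_CUBIC)
l=(proj(t,[bw(0,-50,10),bw(0,50,10)])-[270,130])*6; cv2.line(a,tuple(map(int,l[0])),tuple(map(int,l[1])),(255,255,0),1)
b=cv2.resize(s['color'][160:235,300:380],(480,450),interpolation=cv2.INTER_CUBIC)
l=(proj(s,[bw(0,-50,10),bw(0,50,10)])-[300,160])*6; cv2.line(b,tuple(map(int,l[0])),tuple(map(int,l[1])),(255,255,0),1)
cv2.imwrite('pics/c5.png',np.hstack([a[30:],b])[:,80:880][:,:,::-1])
E
```

```text
time: 13.68
tool_pos: [431.9, 28.9, 309.3]
tcp_rot: [-3.141, 0.527, 2.912]
contact_force: [-0.4, -1.3, -1.5]
grip_width: 15.7
[ 39.64  -12.202   9.132]
top
green 56 [ -8. -17.] [306. 168.]
green 29 [ 36. -31.] [296. 177.]
green 8 [50. -6.] [300. 185.]
white 92 [ 13. -25.] [301. 172.]
white 143 [10. 31.] [316. 180.]
white 13 [44. 13.] [306. 186.]
scene
green 52 [ -6. -19.] [340. 210.]
green 25 [ 49. -20.] [323. 212.]
white 16 [ 15. -11.] [334. 212.]
white 6 [46.  3.] [325. 216.]
```

View pics/c5.png

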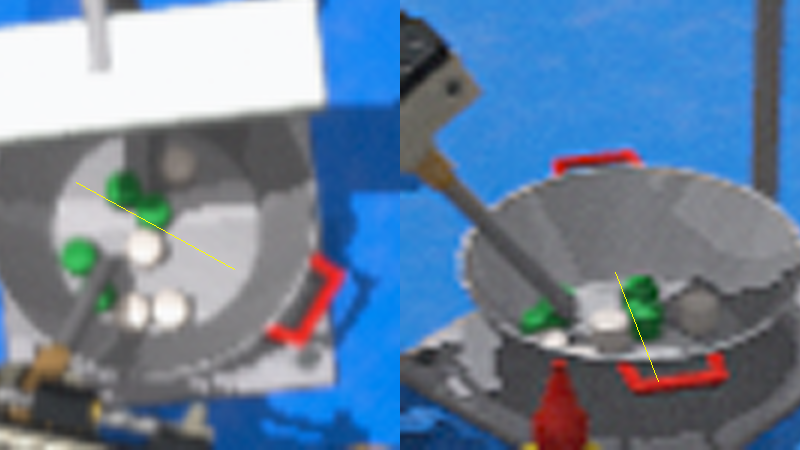

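Greens are now on both sides: two well onto the white side at (78,257) and (103,298), and two just past the line at (122,188) and (152,210). A white bead at (178,163) is on the green side and three are on the white side. I'll draw the rod straight out along its axis and check with margin.

```bash
python3 -m pendant '[[[0,0,-0.01],[0,0,0],0],[[0,0,-0.02],[0,0,0],0],[[0,0,-0.035],[0,0,0],0],[[0,0,-0.055],[0,0,0],0],[[0,0,-0.075],[0,0,0],0],[[0,0,-0.095],[0,0,0],0],[[0,0,-0.115],[0,0,0],0],[[0,0,-0.13],[0,0,0],0],[[0,0,-0.13],[0,0,0],0],[[0,0,-0.13],[0,0,0],0]]'
python3 - <<'E'
from h import *
print(tipb())
print('cal');beads(load('t0'));print('cal s');beads(load('s0'))
t=snap('top','t6');print('top');beads(t); s=snap('scene','s7');print('scene');beads(s)
a=cv2.resize(t['color'][140:200,270:340].copy(),(700,600),interpolation=cv2.INTER_CUBIC)
l=(proj(t,[bw(-3,-50,11),bw(-3,50,11)])-[270,140]+.5)*10; cv2.line(a,tuple(map(int,l[0])),tuple(map(int,l[1])),(255,255,0),1)
l=(proj(t,[bw(3,-50,11),bw(3,50,11)])-[270,140]+.5)*10; cv2.line(a,tuple(map(int,l[0])),tuple(map(int,l[1])),(255,0,255),1)
cv2.imwrite('pics/c6.png',a[:,:,::-1])
E
```

```text
time: 14.62
tool_pos: [367.7, 44.5, 422.2]
tcp_rot: [3.141, 0.529, 2.914]
contact_force: [1.4, 0.4, -1.7]
grip_width: 16.2
[102.488   6.465 122.325]
cal
green 86 [-20.   7.] [314. 168.]
green 25 [-14. -26.] [305. 165.]
white 67 [ 15. -36.] [297. 171.]
white 90 [28. -6.] [303. 179.]
white 7 [-29.  36.] [323. 170.]
white 31 [14. 21.] [313. 180.]
white 81 [28. 34.] [314. 185.]
cal s
green 108 [-19.  -5.] [345. 212.]
white 17 [ 14. -37.] [333. 208.]
white 16 [ 38. -10.] [327. 214.]
white 15 [ 14. -10.] [334. 213.]
white 14 [15. 13.] [336. 217.]
top
green 56 [ -8. -17.] [306. 168.]
green 63 [ 41. -20.] [298. 180.]
white 97 [ 14. -24.] [301. 173.]
white 147 [10. 30.] [316. 179.]
white 29 [47. 10.] [305. 186.]
scene
green 50 [ 41. -27.] [325. 211.]
green 53 [ -6. -18.] [340. 210.]
white 16 [ 15. -11.] [334. 212.]
white 11 [47.  1.] [325. 216.]
```

View pics/c6.png

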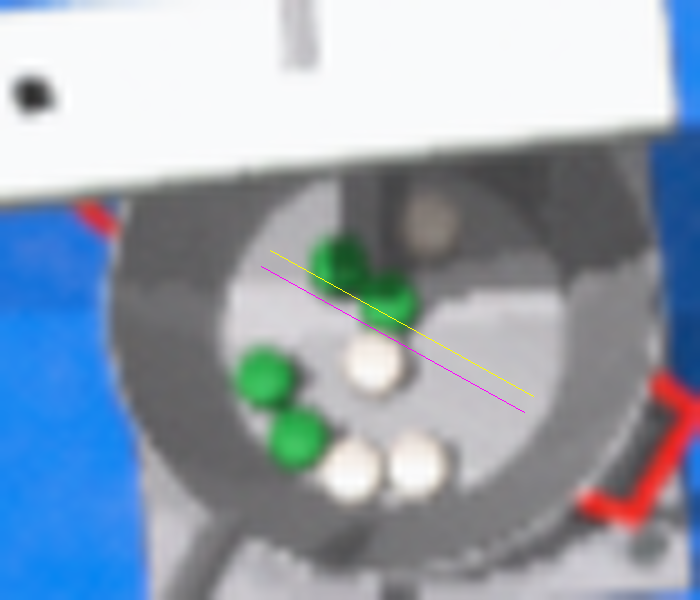

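The rod is out. All 8 beads are on the floor: greens at (265,378) and (297,437) on the white side and (337,262) and (388,300) beyond the −3 mm line. Three whites are on the white side, with one at (430,220) on the green side. The mix holds, with about 3–6 mm of margin on the two near greens. Now back to the rest.

Run:
```python
from h import *
print(rel(np.array([540.8,-240.6,312.])+155*E_,RR))
```

```text
(array([-0.147, -0.239,  0.056]), array([-0.002,  0.002, -0.002]))
```

```bash
python3 -m pendant '[[[-0.01,-0.02,0.0],[0,0,0],0],[[-0.025,-0.05,0.005],[-0.002,0.002,-0.002],0],[[-0.045,-0.08,0.01],[-0.002,0.002,-0.002],0],[[-0.068,-0.11,0.02],[-0.002,0.002,-0.002],0],[[-0.09,-0.14,0.03],[-0.002,0.002,-0.002],0],[[-0.11,-0.17,0.04],[-0.002,0.002,-0.002],0],[[-0.125,-0.2,0.048],[-0.002,0.002,-0.002],0],[[-0.14,-0.225,0.053],[-0.002,0.002,-0.002],0],[[-0.147,-0.239,0.056],[-0.002,0.002,-0.002],0],[[-0.147,-0.239,0.056],[-0.002,0.002,-0.002],0]]'
python3 -m pendant '[[[0,0,0],[0,0,0],0],[[0,0,0],[0,0,0],0],[[0,0,0],[0,0,0],0]]'
python3 - <<'E'
from h import *
T=np.array([540.8,-240.6,312.])
print(rel(T+155*E_,RR),rel(T,RR))
s=snap('scene','s8');p,r=cur();print('tip px',proj(s,[p+330*r[:,2]]),'trough mouth px',proj(s,[foot+122*E_]))
I=s['color'][170:270,370:450];cv2.imwrite('pics/c7.png',cv2.resize(I,None,fx=6,fy=6,interpolation=cv2.INTER_CUBIC)[:,:,::-1])
E
```

```text
time: 15.55
tool_pos: [466.1, -227.3, 445.0]
tcp_rot: [3.141, 0.522, 2.912]
contact_force: [0.3, 0.3, -1.2]
grip_width: 15.8
time: 15.8
tool_pos: [465.1, -222.7, 446.2]
tcp_rot: [3.14, 0.523, 2.917]
contact_force: [0.6, -0.3, -1.5]
grip_width: 16.2
(array([-0.   , -0.001,  0.   ]), array([ 0.001, -0.001, -0.   ])) (array([-0.   , -0.001,  0.155]), array([ 0.001, -0.001, -0.   ]))
tip px [[398.141 206.458]] trough mouth px [[402.805 214.033]]
```

View pics/c7.png

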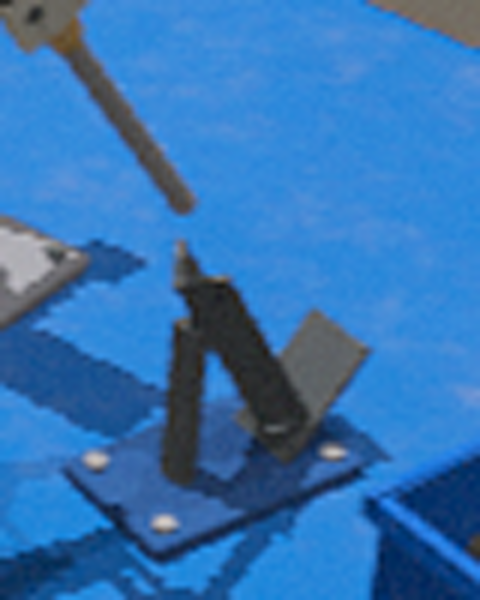

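The tip is at crop (183,207) where I predicted (169,219), so stirring has turned the rod in the jaws. I'll measure that tilt in the plane square to the jaw axis.

Run:
```python
from h import *
s=load('s8');p,r=cur()
def meas(c,pts):
    for u,v in pts:
        o,d=ray(c,u,v);n=r[:,1];q=o+d*(n@(p-o))/(n@d);print((r.T@(q-p)).round(1))
I=s['color'].astype(int)[170:270,370:450]
# shaft: not blue; row-wise centre
pts=[]
for v in range(178,204):
    row=s['color'][v,370:405].astype(int); m=np.where(row[:,2]-row[:,0]<60)[0]
    if len(m) and len(m)<12: pts.append((370+m.mean(),v)); 
print(len(pts),pts[0],pts[-1]); meas(s,pts[::4]+[pts[-1]])
print('end tip');meas(s,[(400.2,204.2)])
# calibration check on the earlier picture s1 (rod fresh), tip crop(476,392)
s=load('s1');pts=[]
for v in range(178,207):
    row=s['color'][v,370:410].astype(int); m=np.where(row[:,2]-row[:,0]<60)[0]
    if len(m) and len(m)<12: pts.append((370+m.mean(),v))
p=np.array([467.1,-222.5,443.3]);r=R.from_euler('xyz',[-3.14,.529,2.921]).as_matrix()
print('s1');meas(s,pts[::4]+[pts[-1]])
```

```text
26 (np.float64(379.75), 178) (np.float64(400.0), 203)
[  3.2  -0.  206.2]
[ -3.   -0.  228.7]
[ -4.4   0.  246.4]
[ -5.9  -0.  264.6]
[ -7.3  -0.  283.2]
[ -7.7  -0.  300.9]
[ -9.2  -0.  320.4]
[ -9.   -0.  324.7]
end tip
[ -7.9  -0.  328.8]
s1
[  6.9   0.  200. ]
[  2.5   0.  220.7]
[  2.3  -0.  237.2]
[  2.1   0.  254. ]
[  2.   -0.  271.1]
[  2.9  -0.  287.4]
[  2.8  -0.  305.3]
[ 22.9  -0.  299.8]
[ 22.9  -0.  299.8]
```

Against the fresh-grip picture, the rod now tilts about 0.07 rad round the jaw axis, with the tip towards −tool x. I'll turn the hand +0.07 about tool y round the grasp point and re-measure.

```bash
python3 -m pendant '[[[-0.004,-0.001,0],[0.001,0.025,0],0],[[-0.008,-0.001,0],[0.001,0.05,0],0],[[-0.011,-0.001,0],[0.001,0.07,0],0],[[-0.011,-0.001,0],[0.001,0.07,0],0],[[-0.011,-0.001,0],[0.001,0.07,0],0]]'
python3 - <<'E'
from h import *
s=snap('scene','s9');p,r=cur()
pts=[]
for v in range(176,208):
    row=s['color'][v,370:408].astype(int); m=np.where(row[:,2]-row[:,0]<60)[0]
    if len(m) and len(m)<12: pts.append((370+m.mean(),v))
ref=np.array([540.8,-240.6,312.])+155*E_   # nominal pose in RR frame
Q=[]
for u,v in pts:
    o,d=ray(s,u,v);n=RR[:,1];q=o+d*(n@(p-o))/(n@d);Q.append(RR.T@(q-ref))
Q=np.array(Q);k=Q[:,2]>222;print(Q[k][::3].round(1),np.polyfit(Q[k,2],Q[k,0],1),'y',(RR.T@(p-ref)))
print(R.from_matrix(RR.T@r).as_rotvec(),'ins',r.T@(RR[:,2])*155)
E
```

```text
time: 16.27
tool_pos: [474.3, -226.0, 452.4]
tcp_rot: [-3.141, 0.455, 2.917]
contact_force: [-0.7, -0.2, -1.0]
grip_width: 16.2
[[  0.8  -0.7 223.1]
 [  1.5  -0.7 234.5]
 [  1.   -0.7 247.3]
 [  1.6  -0.7 259. ]
 [  1.2  -0.7 272.2]
 [  0.7  -0.7 285.6]
 [  1.3  -0.7 297.9]
 [  2.   -0.7 310.5]
 [ 21.9  -0.7 301. ]] [  0.057 -12.139] y [-11.11   -0.719  -0.573]
[ 0.     0.069 -0.   ] ins [-10.652   0.048 154.634]
```

```bash
python3 -m pendant '[[[-0.0007,0.0005,0.01],[0,0,0],0],[[-0.0015,0.0005,0.025],[0,0,0],0],[[-0.002,0.0005,0.04],[0,0,0],0],[[-0.003,0.0005,0.055],[0,0,0],0],[[-0.0045,0.0005,0.07],[0,0,0],0],[[-0.0055,0.0005,0.085],[0,0,0],0],[[-0.0065,0.0005,0.1],[0,0,0],0],[[-0.0075,0.0005,0.115],[0,0,0],0],[[-0.0085,0.0005,0.13],[0,0,0],0],[[-0.009,0.0005,0.14],[0,0,0],0]]'
python3 -m pendant '[[[0,0,0],[0,0,0],0],[[0,0,0],[0,0,0],0]]'
python3 - <<'E'
from h import *
p,r=cur();ref=np.array([540.8,-240.6,312.])
print('to go in RR frame',RR.T@(ref-p), R.from_matrix(RR.T@r).as_rotvec())
o=get_obs();print(o['contact_force'],o['moment'])
E
```

```text
time: 17.15
tool_pos: [543.1, -241.4, 329.1]
tcp_rot: [3.141, 0.455, 2.915]
contact_force: [2.8, 3.5, 1.9]
grip_width: 16.0
time: 17.32
tool_pos: [542.7, -241.4, 329.5]
tcp_rot: [3.141, 0.454, 2.916]
contact_force: [3.5, 2.7, -1.7]
grip_width: 15.8
to go in RR frame [10.526  0.314 14.122] [-0.     0.069  0.001]
[ 3.455  2.747 -1.726] [ 0.659 -0.423  0.356]
```

```bash
python3 -m pendant '[[[-0.0003,0,0.004],[0,0,0],0],[[-0.0006,0,0.008],[0,0,0],0],[[-0.001,0,0.011],[0,0,0],0],[[-0.001,0,0.013],[0,0,0],0],[[-0.001,0,0.013],[0,0,0],0],[[-0.001,0,0.013],[0,0,0],0]]'
python3 -m pendant '[[[0,0,0],[0,0,0],0.03],[[0,0,0],[0,0,0],0.06],[[0,0,0],[0,0,0],0.06],[[0,0,0],[0,0,0],0.06],[[0,0,0],[0,0,0],0.06],[[0,0,0],[0,0,0],0.06]]'
python3 - <<'E'
from h import *
p,r=cur();ref=np.array([540.8,-240.6,312.])
print('to go',RR.T@(ref-p)); print('retreat along rod axis',-r.T@RR[:,2]*0.12)
E
```

```text
time: 17.82
tool_pos: [548.9, -243.3, 319.2]
tcp_rot: [-3.141, 0.455, 2.916]
contact_force: [4.8, 3.1, -0.5]
grip_width: 15.9
time: 18.32
tool_pos: [548.4, -243.6, 319.1]
tcp_rot: [-3.141, 0.454, 2.916]
contact_force: [-0.5, 0.5, -0.3]
grip_width: 51.1
to go [10.583  1.179  2.139]
retreat along rod axis [ 0.008 -0.    -0.12 ]
```

Released. Now I retreat along the rod's axis and check both the rod and the bowl.

```bash
python3 -m pendant '[[[0.001,0,-0.01],[0,0,0],0.06],[[0.002,0,-0.03],[0,0,0],0.06],[[0.004,0,-0.055],[0,0,0],0.06],[[0.0055,0,-0.08],[0,0,0],0.06],[[0.007,0,-0.105],[0,0,0],0.06],[[0.009,0,-0.135],[0,0,0],0.06],[[0.01,0,-0.15],[0,0,0],0.06],[[0.01,0,-0.15],[0,0,0],0.06]]'
python3 -m pendant '[[[0,0.12,-0.03],[0,0,0],0.06],[[0,0.12,-0.03],[0,0,0],0.06],[[0,0.12,-0.03],[0,0,0],0.06],[[0,0.12,-0.03],[0,0,0],0.06],[[0,0.12,-0.03],[0,0,0],0.06],[[0,0.12,-0.03],[0,0,0],0.06]]'
python3 - <<'E'
from h import *
t=snap('top','t9');s=snap('scene','s10');print(get_obs()['contact_force'])
print('end px pred top',proj(t,[foot+200*E_]),'scene',proj(s,[foot+200*E_]))
print('top');beads(t);print('scene');beads(s)
# change against first pictures around handle and bystanders
for n,a,b in(('t',load('t0'),t),('s',load('s0'),s)):
    d=np.abs(a['color'].astype(int)-b['color'].astype(int)).max(2)>50
    k,l,st,ce=cv2.connectedComponentsWithStats(d.astype(np.uint8))
    print(n,[(st[i,4],ce[i].round(0).tolist()) for i in range(1,k) if st[i,4]>25])
A=cv2.resize(t['color'][135:215,270:410],(560,320),interpolation=cv2.INTER_CUBIC)
C=cv2.resize(s['color'][180:280,290:450],(560,350)[:2],interpolation=cv2.INTER_CUBIC)
C0=cv2.resize(load('s0')['color'][190:260,380:440],(240,280),interpolation=cv2.INTER_CUBIC)
C1=cv2.resize(s['color'][190:260,380:440],(240,280),interpolation=cv2.INTER_CUBIC)
out=np.zeros((600,800,3),np.uint8);out[:320,:560]=A;out[320:600,:560]=C[:280];out[:280,560:]=C0;out[320:,560:]=C1
cv2.imwrite('pics/end.png',out[:,:,::-1])
E
```

```text
time: 18.98
tool_pos: [474.6, -226.3, 454.1]
tcp_rot: [-3.138, 0.461, 2.917]
contact_force: [0.7, -2.3, 0.1]
grip_width: 60.1
time: 19.48
tool_pos: [489.8, -106.7, 475.9]
tcp_rot: [-3.141, 0.453, 2.917]
contact_force: [-0.5, -0.8, 0.2]
grip_width: 60.4
[-0.063  0.036 -0.517]
end px pred top [[381.188 164.739]] scene [[392.561 196.81 ]]
top
scene
green 50 [ 41. -27.] [325. 211.]
green 54 [ -6. -18.] [340. 211.]
white 11 [ 15. -10.] [334. 213.]
white 5 [47.  2.] [325. 216.]
t [(np.int32(22567), [276.0, 292.0]), (np.int32(36), [293.0, 189.0]), (np.int32(7499), [55.0, 359.0]), (np.int32(567), [318.0, 330.0]), (np.int32(112), [342.0, 323.0]), (np.int32(380), [339.0, 378.0]), (np.int32(191), [304.0, 376.0])]
s [(np.int32(1341), [38.0, 19.0]), (np.int32(674), [96.0, 14.0]), (np.int32(538), [149.0, 10.0]), (np.int32(100), [213.0, 4.0]), (np.int32(45), [275.0, 5.0]), (np.int32(349), [282.0, 14.0]), (np.int32(159), [189.0, 24.0]), (np.int32(66), [259.0, 24.0]), (np.int32(1318), [296.0, 40.0]), (np.int32(47), [216.0, 25.0]), (np.int32(42), [202.0, 31.0]), (np.int32(113), [244.0, 33.0]), (np.int
[... 285 characters left out ...]
(55), [137.0, 179.0]), (np.int32(305), [106.0, 185.0]), (np.int32(2159), [142.0, 223.0]), (np.int32(188), [5.0, 201.0]), (np.int32(72), [326.0, 212.0]), (np.int32(59), [337.0, 213.0]), (np.int32(63), [347.0, 214.0]), (np.int32(63), [183.0, 231.0]), (np.int32(34), [346.0, 222.0]), (np.int32(3850), [32.0, 266.0]), (np.int32(81), [57.0, 240.0]), (np.int32(6343), [307.0, 288.0]), (np.int32(83), [98.0, 246.0]), (np.int32(74), [101.0, 248.0]), (np.int32(53), [125.0, 257.0]), (np.int32(47), [80.0, 263.0]), (np.int32(233), [116.0, 285.0]), (np.int32(76), [84.0, 286.0]), (np.int32(683), [196.0, 313.0]), (np.int32(147), [218.0, 321.0]), (np.int32(1983), [91.0, 346.0]), (np.int32(529), [156.0, 359.0])]
```

View pics/end.png

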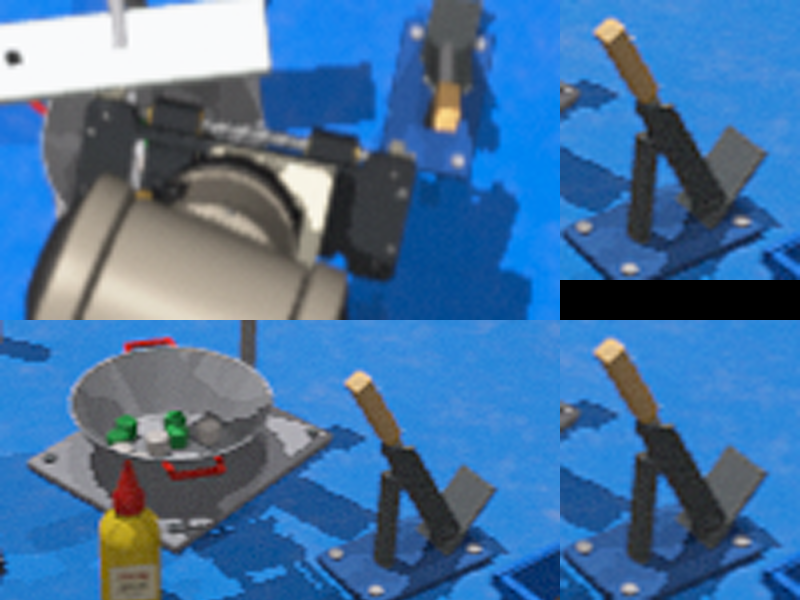

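The final picture shows the rod in the rest exactly as at the start (right column, before above and after below). The beads are in the bowl with both colours on both sides, and the oiler has not moved. I'm handing in.

```bash
python3 -c "from plant import close_job; print(close_job())"
```

```text
the job is handed in; nothing more can be done
None
```

I stirred the beads for just under five counter-clockwise circles, put the rod back fully home in its rest, let go and handed the job in at about 20 s of the 72 s allowed. No verdict was reported. The circles were 30 mm in radius at first, then 44 mm, with the tip about 8 mm above the bowl floor. Before putting the rod back, I had to correct a 0.07 rad twist it had picked up in the jaws.

**Last checks:**
- **Beads:** All 8 are in the bowl. Two greens and three whites lie on the white starting side, and two greens and one white lie on the green starting side.
- **Tightest margin:** The two greens that stayed on their own side are about 6 and 9 mm past the ear line (the limit is 3 mm), as measured in the top view just after stirring. In the last top view the hand hid the bowl, so the final bead check rests on the scene view. It agreed, but found only some of the whites by colour; I saw the one in the lamp's shade by eye.
- **Rod:** It looks the same in the rest as in the first picture, by eye rather than by measurement.
- **Contact:** The highest force I read was about 6 N, while sliding the rod into the rest. It was near zero at the end, with the hand clear.
- **Bystanders:** In the pictures I viewed, the oiler stands where it was. I did not measure the others one by one. A before-and-after image comparison was swamped by the arm and its shadow, so it settled nothing for them.

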